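# Refit the drain plate of the topping well

## Task

At the crepe stall, raise the hinged lid of the steel topping well until it stands upright, and then swing its stay up under the lid's catch pin so that the lid is propped. After that refit the rectangular perforated drain plate: it is longer than the well's opening, so pass one end in tilted under a lip, and lay it flat, handle up, on the two ledges inside with both of its ends under the lips and about evenly centred. Let go of everything and leave the other things on the counter where they are.

Things in the scene. Friction and masses are not known exactly. Their poses are not given: they have to be found in the camera images.
- well: fixed stainless topping well, a box 190 (its x) by 176 (its y) by 90 mm high; origin under its centre on the counter, x away from the robot at yaw 0 (yaw up to 0.2 rad either way). Its chamber is 176 mm along x by 112 mm along y. At each x end of it, under a lip, is a ledge 28 mm long, its top 46 mm above the counter; between the ledges it is open down to a floor 6 mm above the counter
- seat (a point): point at the well's centre, level with the tops of the ledges (46 mm above the counter), axes as the well's: where the underside centre of the drain plate belongs
- lid (a joint): angle of the well's lid, rad: 0 shut, 1.5 fully open (stop, nearly upright). Steel sheet 190 by 175 mm, 0.4 kg, hinged along the well's +y (left) edge, turning up about the well's -x axis. Hinge friction holds it wherever it is left above about 1.15 rad; below that it falls shut. A 10 mm catch pin stands out of its near edge, 100 mm from the hinge axis
- lid_hinge (a point): middle of the lid's hinge axis, 90 mm to the well's +y from its centre and 93.5 mm above the counter; axes turn with the lid (its -y runs from the hinge to the grip bar)
- lid_grip (a point): middle of the lid's round black grip bar, 12 mm thick, 110 mm long along the well's x, 220 mm from the hinge axis and 45 mm clear of the lid's free edge (centre to edge); two arms join it to the lid 50 mm either side of the middle. Can be pinched from above across y and turns in the fingers
- stay (a joint): angle of the lid stay, rad: 0 lying level along the well's near (-x) wall, growing as its tip swings up; 1.57 upright; at 1.89 (stop) it leans past upright against the lid's catch pin, propping it. It stays where it is left (light friction; starts at 0 to 0.25). With the lid fully open it just reaches 1.89; a lower lid's pin blocks it earlier
- stay_hinge (a point): the stay's pivot, on the stay arm, 115 mm to the well's -x from the well's centre, 30 mm to its +y and 68 mm above the counter; turns about the well's -x axis. The arm is a flat dark bar 8 by 10 mm thick and about 150 mm long, pointing to the well's -y at 0
- stay_grip (a point): gripping point on the stay's round black finger bar, 12 mm thick and 65 mm long, standing out from the arm's tip to the well's -x; 140 mm from the pivot axis. This point lies 157 mm to the well's -x from its centre. Can be pinched from above across y and turns in the fingers
- plate: loose drain plate: aluminium sheet with rows of round holes, 142 (x) by 100 (y) by 4 mm thick, about 0.25 kg, with a black bridge handle over its middle along x: a bar 64 mm long, 10 mm wide (y), 20 to 38 mm above the underside. Origin at the centre of the underside, z up. Lies on the counter in one of two places at the robot's right, its x within 0.35 rad of forward
- panlid: bystander: round aluminium pan lid, 124 mm across, 44 mm high with a knob; lies in the other of the two places; origin under its centre
- squeeze: bystander: standing brown sauce bottle, 60 mm across, 130 mm high; origin under its centre
- jar: bystander: white jar, 72 mm across, 100 mm high; origin under its centre
- cup: bystander: steel measuring cup, 68 mm across, 60 mm high; origin under its centre
- turner: bystander: spatula lying flat, 280 mm long; origin under its middle
- tub: bystander: white food tub with a blue lid, 126 by 96 by 65 mm; origin under its centre
- rim (a point): centre of the well's opening at the top, 90 mm above the counter, axes as the well's. The opening is 120 mm along x by 112 mm along y. At each x end a lip 4 mm thick (86 to 90 mm above the counter) overhangs the chamber by 28 mm, with 40 mm clear between lip and ledge
Not all that is in view belongs to the job. What is shaped like the plate but green is not meant.

How it is judged:
On the way, in this order (a step that is already met when the one before it is completed fails the run):
1. the lid stands open (value of joint lid above 1.3 rad), for 0.2 s.
2. the stay is up under the open lid's pin (value of joint stay above 1.65 rad and value of joint lid above 1.25 rad), for 0.2 s.
3. the plate lies flat on both ledges, under both lips (angle between plate's own z axis and vertical below 0.06 rad and x of plate in the frame of seat between -0.009 and 0.009 m and y of plate in the frame of seat between -0.01 and 0.01 m and z of plate in the frame of seat between -0.004 and 0.004 m), for 0.2 s.
At the end, for the whole second after the job is handed in: the lid is open beyond 1.25 rad and the stay beyond 1.65 rad; the drain plate lies at rest, handle up, flat within 0.06 rad, its underside within 4 mm of the ledge tops and its centre within 9 mm of the well's centre along the well's x and 10 mm along y (all of step 2 and all of step 3 and linear speed of plate below 0.02 m/s); the robot touches nothing.
It fails at once if a bystander was moved by more than 40 mm (distance of any of panlid, squeeze, jar, cup, turner, tub from where it was at the start of the episode above 0.04 m).
It also fails if it takes over 66 s, if anything falls off the work surface, if the arm or the gripper's body presses on something with over 40 N, if the wrist force passes 120 N, or if a joint passes its speed limit or range.

## Robot

A 6-joint arm with a two-finger parallel gripper is mounted at the origin on the work surface. World frame = base frame: x ahead of the robot, y to its left, z up, the work surface at z = 0. Lengths are in m, angles in rad, forces in N, time in s.
With the tool pointing down it reaches from about 0.35 to 0.925 m from the base axis. Payload 6.4 kg.
Tool frame: the origin (TCP) lies midway between the tips of the shut fingers; the grasp point (between the pads) lies arm.grip_depth behind it (arm.grip_depth is the distance from the TCP to the grasp point, in m); z points along the fingers, y is the line along which they close (so a half turn about z gives the same grasp; the last joint's range is limited). The gripper opens to 94 mm and grips with 3 to 60 N. Pads are 16 mm wide; open, the fingers measure 119 mm over their backs; the gripper's body (75 mm by 177 mm) begins 78 mm behind the grasp point.
Start: joints at [1.028, 0.245, 1.558, -0, 1.339, -0.174], TCP at [0.234, 0.606, 0.205] pointing down, gripper open.
Joint ranges: [-3.13, 3.13], [-1.02, 2.26], [0.13, 2.54], [-0.95, 4.09], [0.21, 2.88], [-2.74, 2.74]. Speed limits (rad/s): [2.57, 2.57, 3.14, 3.14, 3.14, 3.14].

## Interface

Orientations are given as a rotation vector (axis times angle).
In Python, from cell import arm gives the robot as it stands. The module is installed in compiled form; this text tells all that it offers.
- The arm moves only by the tool move_arm, never from a script. Its argument "commands" is a list of rows, each a list of 3 entries, a list of its own where there are three numbers: the turn, a rotation vector about the tool's x, y, z in rad, then the shift along the tool's x, y, z in mm, then the finger opening in mm, from 0 to 94. A call has 1 to 12 rows; each row shifts and turns the commanded pose from where the row before left it, along the tool's axes as they then stand; what a row does not reach is not made up. A row lasts 1/8 s, in which the tool goes at most 62.5 mm and 10.7 degrees, less where a joint would pass 70% of its speed; a pose out of reach is approached as far as the arm can. A call is refused whole if a number of a shift passes 62.5 or a number of a turn 0.188, either way. A call with a gripper value outside its range is refused whole. The fingers move at their own pace and stop on an object; "grip_force" is the grip in N (left out, the last holds). Time passes only in rows, so rows that do not move let the fingers close. It gives the time, the measured TCP pose, the force, the opening and the grip force at its end, in the units of the state.
- arm.read_state(): the state, without advancing time (a new reading comes with each control period).
- arm.camera(name): name is "scene" or "top" or "wrist"; returns a dict with "frame" (480x640x3 uint8, red, green, blue), "mtx" (3x3 intrinsics, pixels), "R" (3x3) and "t" (3): a world point X has camera coordinates R X + t; the wrist camera has in their place "mount" (4x4, takes a point from camera to tool coordinates, whose origin is the TCP and whose axes are the flange's). Camera axes: x right, y down, z forward; pixel columns grow to the right and rows downward; lengths in m; the calibration is good to about 2 mm. A picture is of the moment at which its call begins: read the wrist's pose just before it. There is no depth.
- arm.finish_job(): hands the job in; it is judged then, once.
The state is a dict: "t": time; "joint_positions": joint angles; "joint_vel": joint speeds; "tau": joint torques, N m; "tcp_pos": TCP position; "orientation": TCP orientation; "wrist_force": force on the tool from outside, world axes, zero at the start; "wrist_torque": the same for the moment, N m; "opening": finger opening in m; "finger_force": force on a finger pad.
Only numpy, scipy, OpenCV 4.12 (cv2) and the standard library are available. Lean on these libraries where they do the work, as an engineer would, in place of code of your own. Each camera call takes 0.05 s, during which the arm holds its last target. There are 200 camera calls.

## Working session

There is one attempt and no reset: what is moved stays moved. The work goes in short steps, Python scripts to look and compute and a tool call to move; the robot and the scene stay as the last step left them, time stands still between calls to the robot, and variables do not carry over. Pictures are saved under pics/ and viewed, at most 10 in all, crops included, and the job is handed in when it is done.

Besides the shell and the picture viewer there is one more tool, called after ">>>" as name(argument=value, ...) on one line, values as JSON. move_arm: Moves the arm, as the interface text tells. Its arguments: {"type":"object","properties":{"commands":{"type":"array","items":{"type":"array"}},"grip_force":{"type":"number"}},"required":["commands"]}

```bash
mkdir -p pics; python3 - <<'E'
from cell import arm
import cv2
s=arm.read_state();print({k:s[k] for k in('t','tcp_pos','orientation','opening')},arm.grip_depth)
for n in("scene","top"):
    c=arm.camera(n);cv2.imwrite(f"pics/{n}0.png",c["frame"][:,:,::-1]);print(n,c["mtx"].tolist(),c["R"].round(4).tolist(),c["t"].round(4).tolist())
c=arm.camera("wrist");print(c["mtx"],c["mount"])
E
```

```text
{'t': 0.0, 'tcp_pos': array([0.23400744, 0.60577279, 0.20435856]), 'orientation': array([-5.75872109e-01, -3.08769537e+00,  2.81946740e-03]), 'opening': 0.09418618455837831} 0.0188
scene [[445.16850755428334, 0.0, 314.0252473022328], [0.0, 445.16850755428334, 230.23261262655564], [0.0, 0.0, 1.0]] [[-0.6542, 0.7562, 0.0103], [0.466, 0.4138, -0.782], [-0.5957, -0.5068, -0.6231]] [0.3821, -0.1084, 1.4511]
top [[478.8476394078469, 0.0, 320.0052112522145], [0.0, 478.8476394078469, 243.68718372440094], [0.0, 0.0, 1.0]] [[0.0285, -0.9994, 0.0206], [-0.9842, -0.0317, -0.1741], [0.1746, -0.0153, -0.9845]] [-0.1088, 0.4644, 1.2665]
[[417.60656302   0.         317.89941972]
 [  0.         417.60656302 238.30828494]
 [  0.           0.           1.        ]] [[-2.46882737e-05 -9.66517275e-01 -2.56601551e-01  7.49871357e-02]
 [ 9.99999415e-01 -3.01239606e-04  1.03843886e-03  8.40489646e-04]
 [-1.08096765e-03 -2.56601376e-01  9.66516718e-01 -1.79503348e-01]
 [ 0.00000000e+00  0.00000000e+00  0.00000000e+00  1.00000000e+00]]
```

View pics/top0.png

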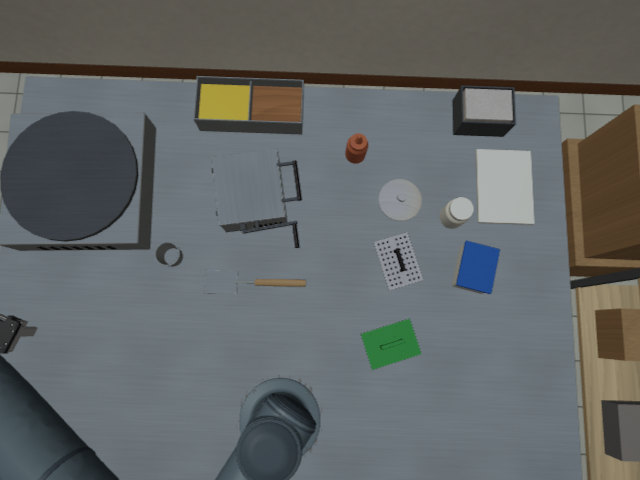

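View pics/scene0.png

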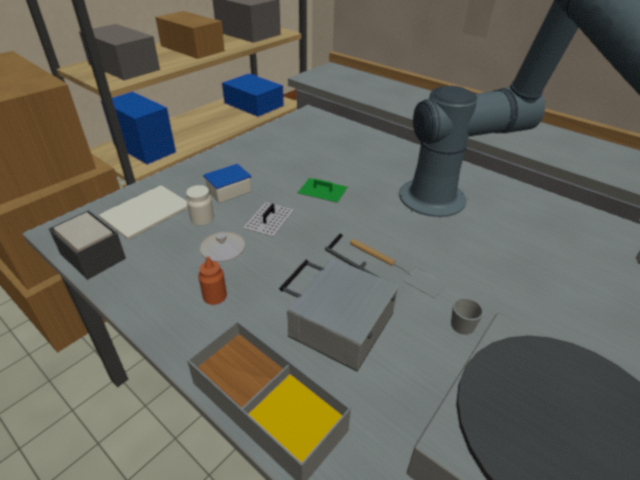

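The top view shows the well at about (250,190), its grip bar at (296,181), the stay bar at (296,235) and the plate at (398,261). The scene view agrees. I'll enlarge the top view next to get accurate pixels.

```bash
python3 - <<'E'
import cv2
f=cv2.imread("pics/top0.png")
a=cv2.resize(f[140:260,205:305],None,fx=4.8,fy=4.8,interpolation=cv2.INTER_CUBIC)
b=cv2.resize(f[225:295,370:430],None,fx=5,fy=5,interpolation=cv2.INTER_CUBIC)
import numpy as np
o=np.zeros((600,800,3),np.uint8);o[:576,:480]=a[:576,:480];o[:350,490:790]=b[:350,:300]
cv2.imwrite("pics/crop0.png",o)
E
cat >h.py <<'E'
import numpy as np
from scipy.spatial.transform import Rotation as Ro
TOP=dict(K=np.array([[478.8476,0,320.005],[0,478.8476,243.687],[0,0,1]]),R=np.array([[0.0285,-0.9994,0.0206],[-0.9842,-0.0317,-0.1741],[0.1746,-0.0153,-0.9845]]),t=np.array([-0.1088,0.4644,1.2665]))
def back(c,uv,z):
    d=c['R'].T@np.linalg.inv(c['K'])@[uv[0],uv[1],1]; o=-c['R'].T@c['t']
    return o+d*(z-o[2])/d[2]
def proj(c,X):
    p=c['K']@(c['R']@np.asarray(X)+c['t']);return p[:2]/p[2]
def wrist(arm):
    s=arm.read_state();c=arm.camera("wrist")
    T=np.eye(4);T[:3,:3]=Ro.from_rotvec(s['orientation']).as_matrix();T[:3,3]=s['tcp_pos']
    M=T@c['mount'];R=M[:3,:3].T
    return dict(K=c['mtx'],R=R,t=-R@M[:3,3]),c['frame'],s
E
```

```text
(no output)
```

View pics/crop0.png

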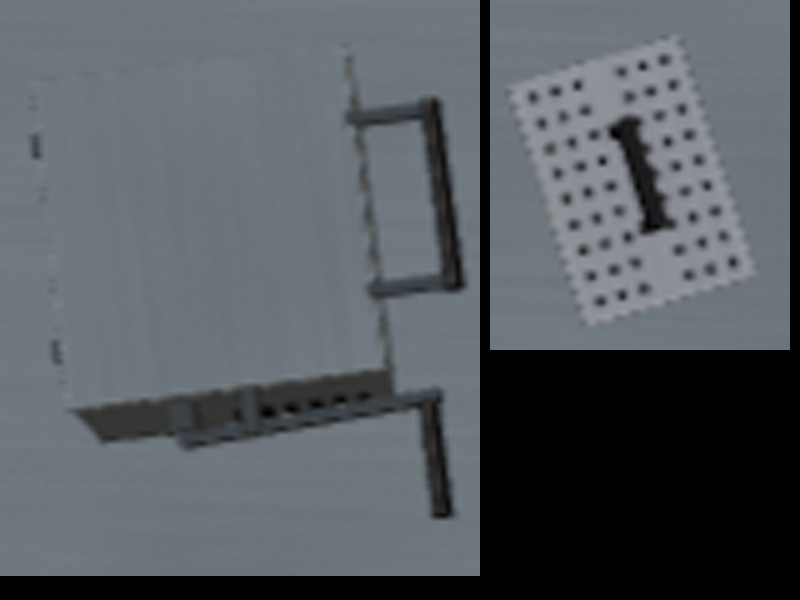

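The crop shows the lid corners, the grip bar ends at (432,100) and (455,288), the stay bar running (432,395) to (441,515), and the plate corners. Next I fit the poses.

```bash
python3 - <<'E'
from h import *
from scipy.optimize import least_squares
A=lambda x,y:np.array([205+(x+.5)/4.8-.5,140+(y+.5)/4.8-.5])
B=lambda x,y:np.array([370+(x-490+.5)/5-.5,225+(y+.5)/5-.5])
def W(p,X):
    c,s=np.cos(p[2]),np.sin(p[2]);return np.array([p[0]+c*X[0]-s*X[1],p[1]+s*X[0]+c*X[1],X[2]])
zl=.095
L=[((.055,-.13,.0935),A(432,103)),((-.055,-.13,.0935),A(455,285)),((.095,-.085,zl),A(347,45)),((-.095,-.085,zl),A(390,372)),((-.095,.09,zl),A(72,408)),((.095,.09,zl),A(35,80))]
f=lambda p:np.concatenate([proj(TOP,W(p,X))-u for X,u in L])
r=least_squares(f,[.6,.12,0]);print(r.x.round(4),r.fun.round(1));p=r.x
b0,b1=A(432,397),A(441,513)
for a in (0,.1,.2,.3):
    X=lambda x:W(p,(x,.03-.14*np.cos(a),.068+.14*np.sin(a)))
    print(a,proj(TOP,X(-.157)).round(1),X(-.157).round(4),proj(TOP,X(-.119)).round(1),proj(TOP,X(-.184)).round(1),b0.round(1),b1.round(1))
P=[((.071,-.05,.004),B(678,37)),((.071,.05,.004),B(507,87)),((-.071,.05,.004),B(585,325)),((-.071,-.05,.004),B(755,272))]
g=lambda q:np.concatenate([proj(TOP,W(q,X))-u for X,u in P])
r=least_squares(g,[.4,-.15,0]);print('plate',r.x.round(4),r.fun.round(1))
print('grip',W(p,(0,-.13,.0935)),'hinge',W(p,(0,.09,.0935)))
E
```

```text
[0.6081 0.0994 0.1654] [ 0.4 -0.3  0.9  0.8 -0.3 -0.4 -0.5 -0.7 -0.5  0.3  0.1  0.3]
0 [298.  239.9] [ 0.4714 -0.035   0.068 ] [296.2 226.1] [299.3 249.7] [294.6 222.3] [296.5 246.5]
0.1 [297.6 238.9] [ 0.4712 -0.0343  0.082 ] [295.7 225. ] [298.9 248.9] [294.6 222.3] [296.5 246.5]
0.2 [296.7 238.1] [ 0.4709 -0.0322  0.0958] [294.8 224. ] [298.  248.1] [294.6 222.3] [296.5 246.5]
0.3 [295.2 237.3] [ 0.4703 -0.0288  0.1094] [293.3 223.1] [296.5 247.5] [294.6 222.3] [296.5 246.5]
plate [ 0.4336 -0.3148  0.3195] [-0.5 -0.3  0.2 -0.5  0.2  0.2  0.2  0.6]
grip [ 0.62951407 -0.02885585  0.0935    ] hinge [0.59329016 0.18814145 0.0935    ]
```

```bash
cat >>h.py <<'E'
WELL=[.6081,.0994,.1654]
def Wp(X,p=None):
    p=p or WELL;c,s=np.cos(p[2]),np.sin(p[2]);return np.array([p[0]+c*X[0]-s*X[1],p[1]+s*X[0]+c*X[1],X[2]])
def down(yaw,tilt=0,roll=0):
    # tool down, tool y = +y of a frame at this yaw; tilt about its y (+x end down), roll about its x
    return Ro.from_euler('ZYX',[yaw,tilt,roll])*Ro.from_matrix(np.diag([-1.,1,-1]))
def plan(pos,rot,wps,show=True):
    """wps: list of (tcp pos, Rotation, rows, opening). prints rounded rows"""
    pos=np.array(pos,float);rows=[]
    for P,Q,n,op in wps:
        P=np.array(P,float)
        p0,r0=pos.copy(),rot; rv=(r0.inv()*Q).as_rotvec()
        for k in range(1,n+1):
            tp=p0+(P-p0)*k/n; tq=r0*Ro.from_rotvec(rv*k/n)
            d=np.round(rot.inv().apply(tp-pos)*1000); w=np.round((rot.inv()*tq).as_rotvec(),2)
            pos=pos+rot.apply(d/1000); rot=rot*Ro.from_rotvec(w)
            rows.append([[float(x) for x in w+0.],[int(x) for x in d],op])
    if show:
        for i in range(0,len(rows),12): print(str(rows[i:i+12]).replace(' ','').replace('.0,',',').replace('.0]',']'))
    return pos,rot
def cur(arm):
    s=arm.read_state();return s['tcp_pos'],Ro.from_rotvec(s['orientation'])
E
python3 - <<'E'
from h import *
from cell import arm
print('squeeze',back(TOP,(357,155),.02),'jar',back(TOP,(455,217),.02))
g=Wp((0,-.13,.0935));print(g)
p,r=cur(arm)
plan(p,r,[(np.array([.45,.25,.24]),down(.1654),10,40),(g+[0,0,.08],down(.1654),8,40)])
E
```

```text
squeeze [ 0.73383167 -0.19402225  0.02      ] jar [ 0.56008584 -0.47382117  0.02      ]
[ 0.6295041  -0.02882583  0.0935    ]
[[[0,0,-0.05],[-33,-25,-4],40],[[0,0,-0.06],[-32,-27,-3],40],[[0,0,-0.05],[-30,-29,-4],40],[[0,0,-0.05],[-28,-31,-3],40],[[0,0,-0.06],[-27,-31,-4],40],[[0,0,-0.05],[-25,-34,-3],40],[[0,0,-0.05],[-23,-34,-4],40],[[0,0,-0.06],[-22,-36,-3],40],[[0,0,-0.05],[-19,-37,-4],40],[[0,0,-0.05],[-18,-37,-3],40],[[0,0,0],[-17,-38,8],40],[[0,0,0],[-16,-38,9],40]]
[[[0,0,0],[-17,-38,8],40],[[0,0,0],[-16,-38,8],40],[[0,0,0],[-17,-38,9],40],[[0,0,0],[-16,-38,8],40],[[0,0,0],[-17,-38,8],40],[[0,0,0],[-16,-38,9],40]]
```

>>> move_arm(commands=[[[0, 0, -0.05], [-33, -25, -4], 40], [[0, 0, -0.06], [-32, -27, -3], 40], [[0, 0, -0.05], [-30, -29, -4], 40], [[0, 0, -0.05], [-28, -31, -3], 40], [[0, 0, -0.06], [-27, -31, -4], 40], [[0, 0, -0.05], [-25, -34, -3], 40], [[0, 0, -0.05], [-23, -34, -4], 40], [[0, 0, -0.06], [-22, -36, -3], 40], [[0, 0, -0.05], [-19, -37, -4], 40], [[0, 0, -0.05], [-18, -37, -3], 40], [[0, 0, 0], [-17, -38, 8], 40], [[0, 0, 0], [-16, -38, 9], 40]])

```text
t: 1.65
tcp_pos: [0.4958, 0.1799, 0.2233]
orientation: [-0.253, 3.131, 0.0]
wrist_force: [1.0, 1.0, -0.2]
opening: 0.0399
finger_force: 0.0
```

>>> move_arm(commands=[[[0, 0, 0], [-17, -38, 8], 40], [[0, 0, 0], [-16, -38, 8], 40], [[0, 0, 0], [-17, -38, 9], 40], [[0, 0, 0], [-16, -38, 8], 40], [[0, 0, 0], [-17, -38, 8], 40], [[0, 0, 0], [-16, -38, 9], 40], [[0, 0, 0], [0, 0, 0], 40]])

```text
t: 2.52
tcp_pos: [0.6296, -0.0302, 0.172]
orientation: [0.248, -3.13, -0.001]
wrist_force: [0.6, 0.8, -0.3]
opening: 0.0399
finger_force: 0.0
```

```bash
python3 - <<'E'
from h import *
from cell import arm
import cv2
c,f,s=wrist(arm);print(s['t'],s['tcp_pos'],s['orientation'],s['opening'],s['wrist_force'])
f=f[:,:,::-1].copy()
for x in(-.05,.05): print(proj(c,Wp((x,-.13,.0935))).round(1))
print(proj(c,Wp((-.157,.03-.14*np.cos(.23),.068+.14*np.sin(.23)))).round(1), proj(c,Wp((-.095,-.085,.095))).round(1))
cv2.imwrite("pics/w1.png",f)
E
```

```text
2.525 [ 0.62959861 -0.03016865  0.17199735] [ 2.47820309e-01 -3.12971060e+00 -7.23260821e-04] 0.039865760418827924 [ 0.60156081  0.77430232 -0.25762288]
[317.4 169. ]
[318.5 318.9]
[360.3 -33. ] [394.2  90.6]
```

View pics/w1.png

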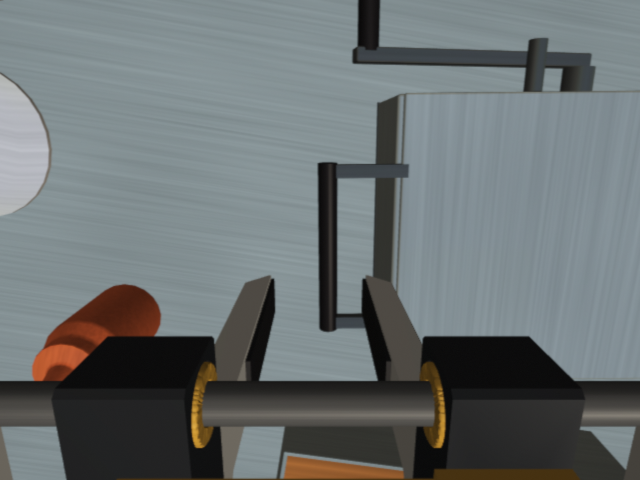

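The wrist view shows the bar at column 327, between the fingers, against a predicted 318. The lid corner is also 9 px to the right, so the well lies about 5.5 mm further to +y. I'll correct for that and grasp.

```bash
sed -i 's/^WELL=.*/WELL=[.6082,.1049,.1654]/' h.py; python3 - <<'E'
from h import *
from cell import arm
p,r=cur(arm);q=down(.1654)
g=lambda a:Wp((0,.09-.22*np.cos(a),.0935+.22*np.sin(a)-.0188))
p,r=plan(p,q,[(g(0),q,4,40),(g(0),q,4,0)])
plan(p,q,[(g(a),q,1,0) for a in np.arange(1,25)/24*1.5])
E
```

```text
[[[0,0,0],[0,1,24],40],[[0,0,0],[-1,2,25],40],[[0,0,0],[0,1,24],40],[[0,0,0],[0,1,25],40],[[0,0,0],[0,0,0],0],[[0,0,0],[0,0,0],0],[[0,0,0],[0,0,0],0],[[0,0,0],[0,0,0],0]]
[[[0,0,0],[0,1,-14],0],[[0,0,0],[0,1,-14],0],[[0,0,0],[0,2,-13],0],[[0,0,0],[0,3,-14],0],[[0,0,0],[0,4,-13],0],[[0,0,0],[0,5,-13],0],[[0,0,0],[0,5,-12],0],[[0,0,0],[0,6,-13],0],[[0,0,0],[0,7,-12],0],[[0,0,0],[0,8,-11],0],[[0,0,0],[0,8,-11],0],[[0,0,0],[0,9,-10],0]]
[[[0,0,0],[0,10,-10],0],[[0,0,0],[0,10,-9],0],[[0,0,0],[0,11,-9],0],[[0,0,0],[0,11,-7],0],[[0,0,0],[0,12,-7],0],[[0,0,0],[0,12,-7],0],[[0,0,0],[0,13,-5],0],[[0,0,0],[0,13,-5],0],[[0,0,0],[0,13,-4],0],[[0,0,0],[0,14,-3],0],[[0,0,0],[0,13,-2],0],[[0,0,0],[0,14,-2],0]]
```

>>> move_arm(commands=[[[0, 0, 0], [0, 1, 24], 40], [[0, 0, 0], [-1, 2, 25], 40], [[0, 0, 0], [0, 1, 24], 40], [[0, 0, 0], [0, 1, 25], 40], [[0, 0, 0], [0, 0, 0], 0], [[0, 0, 0], [0, 0, 0], 0], [[0, 0, 0], [0, 0, 0], 0], [[0, 0, 0], [0, 0, 0], 0]], grip_force=20)

```text
t: 3.58
tcp_pos: [0.6308, -0.0239, 0.0771]
orientation: [-0.253, 3.129, -0.003]
wrist_force: [0.2, -3.6, 3.2]
opening: 0.0112
finger_force: 20.0
```

>>> move_arm(commands=[[[0, 0, 0], [0, 1, -14], 0], [[0, 0, 0], [0, 1, -14], 0], [[0, 0, 0], [0, 2, -13], 0], [[0, 0, 0], [0, 3, -14], 0], [[0, 0, 0], [0, 4, -13], 0], [[0, 0, 0], [0, 5, -13], 0], [[0, 0, 0], [0, 5, -12], 0], [[0, 0, 0], [0, 6, -13], 0], [[0, 0, 0], [0, 7, -12], 0], [[0, 0, 0], [0, 8, -11], 0], [[0, 0, 0], [0, 8, -11], 0], [[0, 0, 0], [0, 9, -10], 0]])

```text
t: 5.08
tcp_pos: [0.6215, 0.0319, 0.2285]
orientation: [-0.251, 3.128, -0.012]
wrist_force: [-0.6, -10.6, 6.5]
opening: 0.0108
finger_force: 20.0
```

>>> move_arm(commands=[[[0, 0, 0], [0, 10, -10], 0], [[0, 0, 0], [0, 10, -9], 0], [[0, 0, 0], [0, 11, -9], 0], [[0, 0, 0], [0, 11, -7], 0], [[0, 0, 0], [0, 12, -7], 0], [[0, 0, 0], [0, 12, -7], 0], [[0, 0, 0], [0, 13, -5], 0], [[0, 0, 0], [0, 13, -5], 0], [[0, 0, 0], [0, 13, -4], 0], [[0, 0, 0], [0, 14, -3], 0], [[0, 0, 0], [0, 13, -2], 0], [[0, 0, 0], [0, 14, -2], 0]])

```text
t: 6.58
tcp_pos: [0.5972, 0.1784, 0.2982]
orientation: [-0.252, 3.129, -0.006]
wrist_force: [4.1, -30.4, -1.5]
opening: 0.0112
finger_force: 20.0
```

```bash
python3 - <<'E'
from h import *
from cell import arm
p,r=cur(arm);q=down(.1654);p=np.array(p)
a=.23
G=Wp((-.157,.03-.14*np.cos(a),.068+.14*np.sin(a)));print(G)
p,r=plan(p,q,[(p+[0,-.002,0],q,1,0),(p+[0,-.002,0],q,3,40),(p+[0,-.002,.06],q,3,40),([G[0],G[1],.33],q,6,40),(G+[0,0,.07],q,4,40)])
E
```

```text
[ 0.4708468  -0.02581195  0.09991685]
[[[0,0,0],[0,-2,0],0],[[0,0,0],[0,0,0],40],[[0,0,0],[0,0,0],40],[[0,0,0],[0,0,0],40],[[0,0,0],[0,0,-20],40],[[0,0,0],[0,0,-20],40],[[0,0,0],[0,0,-20],40],[[0,0,0],[26,-30,5],40],[[0,0,0],[27,-30,4],40],[[0,0,0],[26,-29,5],40],[[0,0,0],[26,-30,5],40],[[0,0,0],[27,-30,4],40]]
[[[0,0,0],[26,-30,5],40],[[0,0,0],[0,0,40],40],[[0,0,0],[0,0,40],40],[[0,0,0],[0,0,40],40],[[0,0,0],[0,0,40],40]]
```

>>> move_arm(commands=[[[0, 0, 0], [0, -2, 0], 0], [[0, 0, 0], [0, 0, 0], 40], [[0, 0, 0], [0, 0, 0], 40], [[0, 0, 0], [0, 0, 0], 40], [[0, 0, 0], [0, 0, -20], 40], [[0, 0, 0], [0, 0, -20], 40], [[0, 0, 0], [0, 0, -20], 40], [[0, 0, 0], [26, -30, 0], 40], [[0, 0, 0], [27, -30, 0], 40], [[0, 0, 0], [26, -29, 5], 40], [[0, 0, 0], [26, -30, 10], 40], [[0, 0, 0], [27, -30, 8], 40]])

```text
t: 8.07
tcp_pos: [0.4903, 0.0082, 0.3338]
orientation: [-0.253, 3.13, -0.001]
wrist_force: [0.2, -0.6, 1.1]
opening: 0.0399
finger_force: 0.0
```

>>> move_arm(commands=[[[0, 0, 0], [26, -30, 5], 40], [[0, 0, 0], [0, 0, 40], 40], [[0, 0, 0], [0, 0, 40], 40], [[0, 0, 0], [0, 0, 40], 40], [[0, 0, 0], [0, 0, 35], 40], [[0, 0, 0], [0, 0, 0], 40]])

```text
t: 8.82
tcp_pos: [0.4686, -0.0243, 0.1712]
orientation: [0.253, -3.127, -0.003]
wrist_force: [0.6, 0.3, -0.1]
opening: 0.04
finger_force: 0.0
```

```bash
python3 - <<'E'
from h import *
from cell import arm
import cv2
c,f,s=wrist(arm);print(s['t'],s['tcp_pos'],s['wrist_force'])
for a in(0,.15,.25):
  print(a,[proj(c,Wp((x,.03-.14*np.cos(a),.068+.14*np.sin(a)))).round(1) for x in(-.184,-.157,-.119)])
print('plate',proj(c,[.4336,-.3148,.03]))
cv2.imwrite("pics/w2.png",f[:,:,::-1])
E
```

```text
8.825 [ 0.46861783 -0.02428283  0.17116508] [ 0.58381605  0.29046188 -0.11587631]
0 [array([307.5, 202.5]), array([307.9, 240.6]), array([308.4, 291.3])]
0.15 [array([309.2, 208.1]), array([309.6, 248.9]), array([310.2, 302.9])]
0.25 [array([313.4, 212.2]), array([313.7, 255. ]), array([314.1, 311.5])]
plate [-65.47461237 118.59808667]
```

View pics/w2.png

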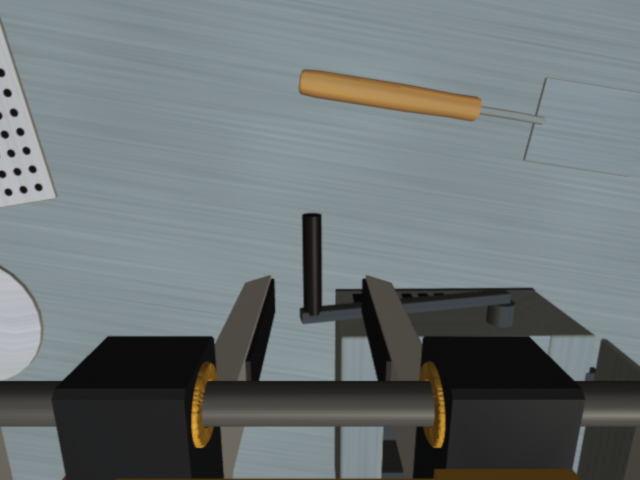

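The wrist view shows the stay bar at column 312, rows 213–315, between the fingers. That matches my model at an angle of about 0.23. The lid is open and the turner is untouched.

```bash
python3 - <<'E'
from h import *
from cell import arm
p,r=cur(arm);q=down(.1654)
g=lambda a:Wp((-.157,.03-.14*np.cos(a),.068+.14*np.sin(a)-.0188))
p,r=plan(p,q,[(g(.23),q,4,40),(g(.23),q,4,0)])
p,r=plan(p,q,[(g(a),q,1,0) for a in .23+np.arange(1,25)/24*1.67])
print(g(1.9))
E
```

```text
[[[0,0,0],[0,0,23],40],[[0,0,0],[0,-1,23],40],[[0,0,0],[0,0,23],40],[[0,0,0],[-1,0,23],40],[[0,0,0],[0,0,0],0],[[0,0,0],[0,0,0],0],[[0,0,0],[0,0,0],0],[[0,0,0],[0,0,0],0]]
[[[0,0,0],[0,2,-9],0],[[0,0,0],[0,4,-10],0],[[0,0,0],[0,3,-8],0],[[0,0,0],[0,5,-9],0],[[0,0,0],[0,5,-8],0],[[0,0,0],[0,5,-8],0],[[0,0,0],[0,7,-8],0],[[0,0,0],[0,6,-7],0],[[0,0,0],[0,7,-7],0],[[0,0,0],[0,8,-6],0],[[0,0,0],[0,8,-5],0],[[0,0,0],[0,8,-5],0]]
[[[0,0,0],[0,9,-5],0],[[0,0,0],[0,9,-4],0],[[0,0,0],[0,9,-3],0],[[0,0,0],[0,10,-2],0],[[0,0,0],[0,9,-2],0],[[0,0,0],[0,10,-1],0],[[0,0,0],[0,9,-1],0],[[0,0,0],[0,10,0],0],[[0,0,0],[0,10,1],0],[[0,0,0],[0,10,2],0],[[0,0,0],[0,9,2],0],[[0,0,0],[0,9,3],0]]
[0.44095123 0.15328387 0.18168201]
```

>>> move_arm(commands=[[[0, 0, 0], [0, 0, 23], 40], [[0, 0, 0], [0, -1, 23], 40], [[0, 0, 0], [0, 0, 23], 40], [[0, 0, 0], [-1, 0, 23], 40], [[0, 0, 0], [0, 0, 0], 0], [[0, 0, 0], [0, 0, 0], 0], [[0, 0, 0], [0, 0, 0], 0], [[0, 0, 0], [0, 0, 0], 0]])

```text
t: 9.88
tcp_pos: [0.4726, -0.0272, 0.0823]
orientation: [-0.254, 3.128, -0.007]
wrist_force: [0.1, -5.7, 1.4]
opening: 0.0114
finger_force: 20.0
```

>>> move_arm(commands=[[[0, 0, 0], [0, 2, -9], 0], [[0, 0, 0], [0, 4, -10], 0], [[0, 0, 0], [0, 3, -8], 0], [[0, 0, 0], [0, 5, -9], 0], [[0, 0, 0], [0, 5, -8], 0], [[0, 0, 0], [0, 5, -8], 0], [[0, 0, 0], [0, 7, -8], 0], [[0, 0, 0], [0, 6, -7], 0], [[0, 0, 0], [0, 7, -7], 0], [[0, 0, 0], [0, 8, -6], 0], [[0, 0, 0], [0, 8, -5], 0], [[0, 0, 0], [0, 8, -5], 0]])

```text
t: 11.38
tcp_pos: [0.4623, 0.0376, 0.1757]
orientation: [-0.254, 3.127, -0.018]
wrist_force: [-6.7, -13.0, 16.0]
opening: 0.0113
finger_force: 20.0
```

>>> move_arm(commands=[[[0, 0, 0], [0, 9, -5], 0], [[0, 0, 0], [0, 9, -4], 0], [[0, 0, 0], [0, 9, -3], 0], [[0, 0, 0], [0, 10, -2], 0], [[0, 0, 0], [0, 9, -2], 0], [[0, 0, 0], [0, 10, -1], 0], [[0, 0, 0], [0, 9, -1], 0], [[0, 0, 0], [0, 10, 0], 0], [[0, 0, 0], [0, 10, 1], 0], [[0, 0, 0], [0, 10, 2], 0], [[0, 0, 0], [0, 9, 2], 0], [[0, 0, 0], [0, 9, 3], 0]])

```text
t: 12.88
tcp_pos: [0.4429, 0.1521, 0.183]
orientation: [-0.254, 3.129, -0.007]
wrist_force: [-4.9, -22.5, 20.5]
opening: 0.0114
finger_force: 20.0
```

```bash
python3 - <<'E'
from h import *
from cell import arm
p,r=cur(arm);q=down(.1654);q2=down(.3195);p=np.array(p)
p,r=plan(p,q,[(p+[0,-.001,0],q,1,0),(p+[0,-.001,0],q,3,36),(p+[0,-.001,.09],q,3,40),([.434,-.312,.20],q2,10,40),([.434,-.312,.13],q2,2,40),([.434,-.312,.13],q2,1,40)])
E
```

```text
[[[0,0,0],[0,-1,0],0],[[0,0,0],[0,0,0],36],[[0,0,0],[0,0,0],36],[[0,0,0],[0,0,0],36],[[0,0,0],[0,0,-30],40],[[0,0,0],[0,0,-30],40],[[0,0,0],[0,0,-30],40],[[0,0,-0.02],[9,-46,7],40],[[0,0,-0.01],[9,-45,8],40],[[0,0,-0.02],[10,-45,7],40],[[0,0,-0.01],[11,-45,7],40],[[0,0,-0.02],[11,-45,7],40]]
[[[0,0,-0.01],[12,-45,8],40],[[0,0,-0.02],[13,-44,7],40],[[0,0,-0.01],[13,-45,7],40],[[0,0,-0.02],[14,-44,8],40],[[0,0,-0.01],[15,-44,7],40],[[0,0,0],[0,0,35],40],[[0,0,0],[0,0,35],40],[[0,0,0],[0,0,0],40]]
```

>>> move_arm(commands=[[[0, 0, 0], [0, -1, 0], 0], [[0, 0, 0], [0, 0, 0], 36], [[0, 0, 0], [0, 0, 0], 36], [[0, 0, 0], [0, 0, 0], 36], [[0, 0, 0], [0, 0, -30], 40], [[0, 0, 0], [0, 0, -30], 40], [[0, 0, 0], [0, 0, -30], 40], [[0, 0, -0.02], [9, -46, 7], 40], [[0, 0, -0.01], [9, -45, 8], 40], [[0, 0, -0.02], [10, -45, 7], 40], [[0, 0, -0.01], [11, -45, 7], 40], [[0, 0, -0.02], [11, -45, 7], 40]])

```text
t: 14.38
tcp_pos: [0.4362, -0.0806, 0.2342]
orientation: [-0.379, 3.118, 0.0]
wrist_force: [-0.1, 0.1, -0.2]
opening: 0.0403
finger_force: 0.0
```

>>> move_arm(commands=[[[0, 0, -0.01], [12, -45, 8], 40], [[0, 0, -0.02], [13, -44, 7], 40], [[0, 0, -0.01], [13, -45, 7], 40], [[0, 0, -0.02], [14, -44, 8], 40], [[0, 0, -0.01], [15, -44, 7], 40], [[0, 0, 0], [0, 0, 35], 40], [[0, 0, 0], [0, 0, 35], 40], [[0, 0, 0], [0, 0, 0], 40]])

```text
t: 15.38
tcp_pos: [0.4292, -0.3094, 0.1244]
orientation: [0.486, -3.1, -0.009]
wrist_force: [0.1, -0.5, -0.2]
opening: 0.0398
finger_force: 0.0
```

```bash
python3 - <<'E'
from h import *
from cell import arm
import cv2
c,f,s=wrist(arm);print(s['t'],s['tcp_pos'],s['orientation'],s['wrist_force'])
P=[.4336,-.3148,.3195]
for X in((-.032,0,.038),(.032,0,.038),(-.071,.05,.004),(-.071,-.05,.004)):print(proj(c,Wp(X,P)).round(1))
t=arm.camera("top")["frame"][:,:,::-1]
o=np.zeros((600,800,3),np.uint8);o[:480,:640]=f[:,:,::-1]
o[300:600,560:800]=cv2.resize(t[140:260,205:301],None,fx=2.5,fy=2.5,interpolation=cv2.INTER_CUBIC)
cv2.imwrite("pics/w3.png",o)
E
```

```text
15.375 [ 0.42922428 -0.30937097  0.12443003] [ 0.48586236 -3.10006821 -0.00911642] [ 0.09407629 -0.53422838 -0.20369032]
[304.6 199.7]
[306.2 292.6]
[376.4 135.6]
[233.2 136.9]
```

View pics/w3.png

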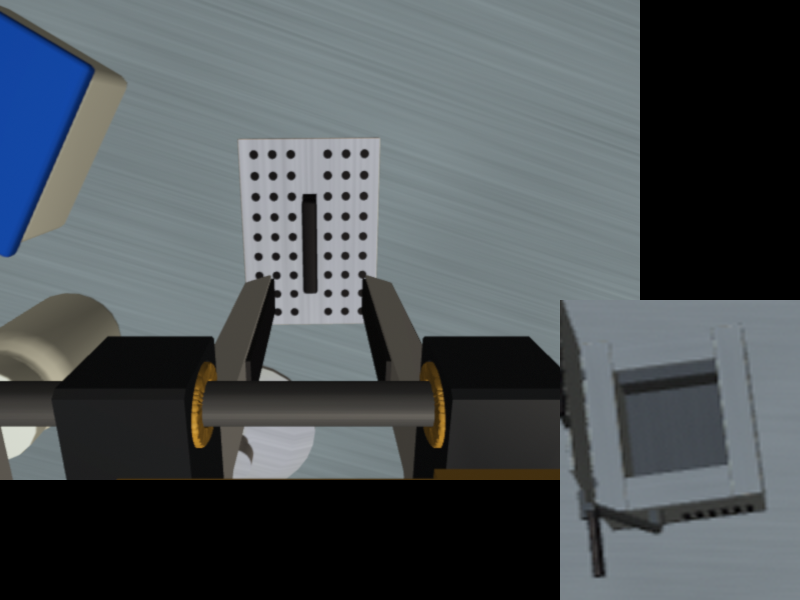

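The wrist view shows the plate handle at column 310, rows 195–293, with the plate aligned to the tool and about 4 px right of the prediction. The top inset shows the lid upright, the stay up and the well empty. Next I plan the grasp and the insertion, with a roll of 0.16 so the gripper body clears the lid, and check it for collisions.

```bash
cat >ins.py <<'E'
from h import *
TZ=.012
def box(x,y,z,n=(25,25,12)):
    return np.stack(np.meshgrid(*[np.linspace(*b,k) for b,k in zip((x,y,z),n)]),-1).reshape(-1,3)
parts=dict(plate=box((-.071,.071),(-.05,.05),(0,.004),(40,25,2)),handle=box((-.032,.032),(-.005,.005),(.004,.038)),
 fing=np.vstack([box((-.008,.008),(.005,.0175),(TZ,TZ+.1)),box((-.008,.008),(-.0175,-.005),(TZ,TZ+.1))]),
 body=box((-.0375,.0375),(-.0885,.0885),(TZ+.0968,.3)))
def inside(X):
    x,y,z=X.T;ax=abs(x);r={}
    r['side']=(abs(y)>.056)&(abs(y)<.088)&(z<.093)&(ax<.095)
    r['end']=(ax>.088)&(ax<.095)&(z<.09)&(abs(y)<.088)
    r['lip']=(ax>.06)&(ax<.095)&(z>.086)&(z<.09)&(abs(y)<.088)
    r['ledge']=(ax>.06)&(ax<.095)&(z<.046)&(abs(y)<.088)
    u=np.array([-np.cos(1.5),np.sin(1.5)]);d=np.c_[y-.09,z-.0935]
    a=d@u;b=d@np.array([u[1],-u[0]]);r['lid']=(a>0)&(a<.235)&(abs(b)<.007)&(ax<.1)
    r['stay']=(x<-.105)&(x>-.19)&(abs(y-.052)<.035)&(z<.215)
    return {k:int(v.sum()) for k,v in r.items() if v.any()}
def pose(c,th,ph,yaw=0): return Ro.from_euler('ZYX',[yaw,th,ph])
def check(wps):
    for (c0,t0,p0),(c1,t1,p1) in zip(wps,wps[1:]):
        for k in np.linspace(0,1,9):
            c=np.array(c0)*(1-k)+np.array(c1)*k;R=pose(0,t0*(1-k)+t1*k,p0*(1-k)+p1*k)
            for n,P in parts.items():
                h=inside(R.apply(P)+c)
                if h:print('HIT',n,h,np.round(c,3),round(t0*(1-k)+t1*k,2))
def end(th,ph,ex,ez,y=-.003): return ((ex-.071*np.cos(th),y,ez+.071*np.sin(th)),th,ph)
F=.16
WPS=[((-.02,-.003,.2),.35,F),end(.35,F,.051,.104),end(.35,F,.051,.066),end(.35,F,.084,.066),end(.2,F,.0845,.064),end(.1,F,.0845,.062),end(.04,F,.0845,.062),((.0135,-.003,.061),0,F),((0,-.003,.061),0,F),((0,-.003,.056),0,F)]
def tcp(w):
    c,th,ph=w;R=Ro.from_euler('ZYX',[0,th,ph]);v=np.array(c)+R.apply([0,0,TZ]);return Wp(v),down(WELL[2],th,ph)
E
python3 - <<'E'
from ins import *
from cell import arm
check(WPS)
p,r=cur(arm);q=down(.316);G=np.array([.4339,-.311,.012])
p,r=plan(p,r,[(G,q,5,40),(G,q,5,0)])
P0,Q0=tcp(WPS[0]);print(P0)
plan(p,r,[(G+[0,0,.12],q,4,0),((.47,-.15,.24),down(.25,.15,.1),4,0),(P0,Q0,8,0)])
E
```

```text
HIT body {'lid': 9} [-0.02  -0.003  0.2  ] 0.35
HIT plate {'end': 1, 'lip': 2} [ 0.017 -0.003  0.09 ] 0.35
HIT plate {'end': 1, 'lip': 2} [ 0.017 -0.003  0.09 ] 0.35
HIT plate {'end': 1, 'lip': 1} [ 0.017 -0.003  0.089] 0.33
[[[0,0,0],[-1,0,23],40],[[0,0,0],[0,0,24],40],[[0,0,0],[-1,0,23],40],[[0,0,0],[0,0,23],40],[[0,0,0],[-1,0,23],40],[[0,0,0],[0,0,0],0],[[0,0,0],[0,0,0],0],[[0,0,0],[0,0,0],0],[[0,0,0],[0,0,0],0],[[0,0,0],[0,0,0],0]]
[0.59328844 0.09743111 0.21112849]
[[[0,0,0],[0,0,-30],0],[[0,0,0],[0,0,-30],0],[[0,0,0],[0,0,-30],0],[[0,0,0],[0,0,-30],0],[[-0.03,0.04,0.02],[-21,35,-27],0],[[-0.02,0.03,0.01],[-19,37,-27],0],[[-0.03,0.04,0.02],[-18,37,-26],0],[[-0.03,0.04,0.02],[-16,39,-26],0],[[-0.01,0.02,0.01],[-23,26,3],0],[[-0.01,0.03,0.02],[-22,26,3],0],[[-0.01,0.02,0.01],[-23,27,2],0],[[-0.01,0.02,0.01],[-22,27,2],0]]
[[[-0.01,0.03,0.02],[-21,27,2],0],[[-0.01,0.02,0.01],[-21,27,1],0],[[-0.01,0.02,0.01],[-21,28,2],0],[[-0.01,0.02,0.02],[-21,28,1],0]]
```

```bash
sed -i 's/((-.02,-.003,.2),.35,F)/((-.02,-.025,.2),.35,F)/; s/end(.35,F,.084,.066)/end(.35,F,.078,.064)/; s/end(.2,F,.0845,.064)/end(.2,F,.083,.063)/' ins.py
python3 - <<'E'
from ins import *
check(WPS)
E
```

>>> move_arm(commands=[[[0, 0, 0], [-1, 0, 23], 40], [[0, 0, 0], [0, 0, 24], 40], [[0, 0, 0], [-1, 0, 23], 40], [[0, 0, 0], [0, 0, 23], 40], [[0, 0, 0], [-1, 0, 19], 40], [[0, 0, 0], [0, 0, 0], 0], [[0, 0, 0], [0, 0, 0], 0], [[0, 0, 0], [0, 0, 0], 0], [[0, 0, 0], [0, 0, 0], 0], [[0, 0, 0], [0, 0, 0], 0]], grip_force=50)

```text
t: 16.73
tcp_pos: [0.4345, -0.3112, 0.0166]
orientation: [-0.487, 3.102, -0.003]
wrist_force: [0.8, -1.1, 5.9]
opening: 0.0094
finger_force: 50.0
```

```bash
sed -i 's/^TZ=.*/TZ=.0165/' ins.py
python3 - <<'E'
from ins import *
from cell import arm
check(WPS)
p,r=cur(arm);p=np.array(p)
P0,Q0=tcp(WPS[0]);print(P0)
plan(p,r,[(p+[0,0,.12],r,4,0),((.47,-.15,.24),down(.25,.15,.1),4,0),(P0,Q0,8,0)])
E
```

```text
[0.59853126 0.07527502 0.21530168]
[[[0,0,0],[0,0,-30],0],[[0,0,0],[0,0,-30],0],[[0,0,0],[0,0,-30],0],[[0,0,0],[0,0,-30],0],[[-0.03,0.04,0.02],[-21,36,-26],0],[[-0.02,0.03,0.01],[-19,36,-26],0],[[-0.03,0.04,0.02],[-18,38,-25],0],[[-0.03,0.04,0.02],[-16,38,-25],0],[[-0.01,0.02,0.01],[-23,23,2],0],[[-0.01,0.03,0.02],[-22,24,2],0],[[-0.01,0.02,0.01],[-22,24,1],0],[[-0.01,0.02,0.01],[-22,24,1],0]]
[[[-0.01,0.03,0.02],[-22,24,1],0],[[-0.01,0.02,0.01],[-21,25,1],0],[[-0.01,0.02,0.01],[-21,25,0],0],[[-0.01,0.03,0.02],[-21,25,1],0]]
```

>>> move_arm(commands=[[[0, 0, 0], [0, 0, -30], 0], [[0, 0, 0], [0, 0, -30], 0], [[0, 0, 0], [0, 0, -30], 0], [[0, 0, 0], [0, 0, -30], 0], [[-0.03, 0.04, 0.02], [-21, 36, -26], 0], [[-0.02, 0.03, 0.01], [-19, 36, -26], 0], [[-0.03, 0.04, 0.02], [-18, 38, -25], 0], [[-0.03, 0.04, 0.02], [-16, 38, -25], 0], [[-0.01, 0.02, 0.01], [-23, 23, 2], 0], [[-0.01, 0.03, 0.02], [-22, 24, 2], 0], [[-0.01, 0.02, 0.01], [-22, 24, 1], 0], [[-0.01, 0.02, 0.01], [-22, 24, 1], 0]])

```text
t: 18.23
tcp_pos: [0.5333, -0.0353, 0.2259]
orientation: [0.275, -2.86, -0.161]
wrist_force: [0.2, 0.5, -3.4]
opening: 0.0098
finger_force: 50.0
```

>>> move_arm(commands=[[[-0.01, 0.03, 0.02], [-22, 24, 1], 0], [[-0.01, 0.02, 0.01], [-21, 25, 1], 0], [[-0.01, 0.02, 0.01], [-21, 25, 0], 0], [[-0.01, 0.03, 0.02], [-21, 25, 1], 0], [[0, 0, 0], [0, 0, 0], 0]])

```text
t: 18.85
tcp_pos: [0.5977, 0.0777, 0.2118]
orientation: [0.188, -2.758, -0.186]
wrist_force: [-0.2, -0.8, -2.9]
opening: 0.0095
finger_force: 50.0
```

```bash
python3 - <<'E'
from ins import *
from cell import arm
import cv2
c,f,s=wrist(arm);P0,Q0=tcp(WPS[0]);R=Ro.from_rotvec(s['orientation'])
print(s['t'],s['tcp_pos'],P0,(R.inv()*Q0).as_rotvec().round(3),s['wrist_force'],s['opening'])
Rp=R*Ro.from_matrix(np.diag([-1.,1,-1]))
for X in((-.071,.05,.004),(-.071,-.05,.004),(.071,.05,.004),(.071,-.05,.004)):print('plate',proj(c,Rp.apply(np.array(X)-[0,0,TZ])+s['tcp_pos']).round(1))
for X in((-.06,.056,.09),(-.06,-.056,.09),(.06,-.056,.09),(.06,.056,.09),(-.095,-.088,.09)):print('well',X,proj(c,Wp(X)).round(1))
cv2.imwrite("pics/w4.png",f[:,:,::-1])
E
```

```text
18.85 [0.59769269 0.07769779 0.21182354] [0.59853126 0.07527502 0.21530168] [ 0.005 -0.01  -0.001] [-0.17248241 -0.79106086 -2.87140667] 0.009501372718478028
plate [427.3 135.5]
plate [203.  135.4]
plate [409.3 409.7]
plate [221.7 409.7]
well (-0.06, 0.056, 0.09) [390.7 226. ]
well (-0.06, -0.056, 0.09) [246.7 231.6]
well (0.06, -0.056, 0.09) [253.6 397.3]
well (0.06, 0.056, 0.09) [402.3 382.3]
well (-0.095, -0.088, 0.09) [201.1 186.4]
```

View pics/w4.png

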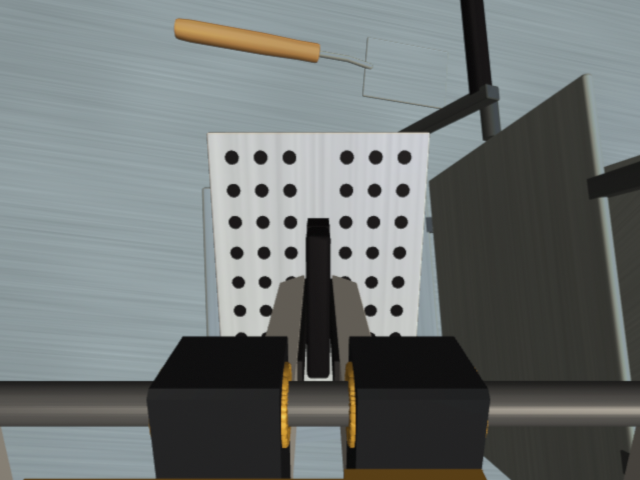

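The wrist view shows the plate held square, its near edge at row 132 against a predicted 135, so it sits about 1.5 mm toward -x. The well corner is at (204,187) against a predicted (201,186), so the well fix holds.

```bash
sed -i 's/apply(\[0,0,TZ\])/apply([.0015,-.001,TZ])/' ins.py; python3 - <<'E'
from ins import *
from cell import arm
p,r=cur(arm)
t=[tcp(w) for w in WPS]
p,r=plan(p,r,[(*t[1],6,0),(*t[2],5,0)])
print(p,t[2][0])
E
```

```text
[[[0,0,0],[-5,1,11],0],[[0,0,0],[-5,2,11],0],[[0,0,0],[-5,1,11],0],[[0,-0.01,0],[-5,2,10],0],[[0,0,0],[-5,1,11],0],[[0,0,0],[-5,2,11],0],[[0,0,0],[-3,-1,7],0],[[0,0,0],[-2,-1,7],0],[[0,0,0],[-3,-2,7],0],[[0,0,0],[-3,-1,7],0],[[0,0,0],[-2,-1,7],0]]
[0.60050745 0.09671148 0.1053898 ] [0.6006533  0.09693275 0.10498342]
```

>>> move_arm(commands=[[[0, 0, 0], [-5, 1, 11], 0], [[0, 0, 0], [-5, 2, 11], 0], [[0, 0, 0], [-5, 1, 11], 0], [[0, -0.01, 0], [-5, 2, 10], 0], [[0, 0, 0], [-5, 1, 11], 0], [[0, 0, 0], [-5, 2, 11], 0], [[0, 0, 0], [-3, -1, 7], 0], [[0, 0, 0], [-2, -1, 7], 0], [[0, 0, 0], [-3, -2, 7], 0], [[0, 0, 0], [-3, -1, 7], 0], [[0, 0, 0], [-2, -1, 7], 0], [[0, 0, 0], [0, 0, 0], 0]])

```text
t: 20.4
tcp_pos: [0.601, 0.0962, 0.1065]
orientation: [0.184, -2.77, -0.187]
wrist_force: [0.1, -0.4, -3.1]
opening: 0.0095
finger_force: 50.0
```

```bash
python3 - <<'E'
from ins import *
from cell import arm
import cv2
c,f,s=wrist(arm);cv2.imwrite("pics/w5.png",f[:,:,::-1])
for X in((-.06,.056,.09),(-.06,-.056,.09),(.06,-.056,.09),(.06,.056,.09),(-.095,-.088,.09)):print('well',X,proj(c,Wp(X)).round(1))
p,r=cur(arm)
print(p)
t=[tcp(w) for w in WPS]
p,r=plan(p,r,[(*t[3],4,0),(*t[4],4,0)])
E
```

```text
well (-0.06, 0.056, 0.09) [422.3 188.5]
well (-0.06, -0.056, 0.09) [206.5 194.6]
well (0.06, -0.056, 0.09) [216.  447.7]
well (0.06, 0.056, 0.09) [441.2 420.3]
well (-0.095, -0.088, 0.09) [136.2 125.5]
[0.60133854 0.09615782 0.10703233]
[[[0,0,0],[-7,0,-1],0],[[0,0,0],[-6,1,-1],0],[[0,0,0],[-7,0,-2],0],[[0,0,0],[-6,1,-1],0],[[0,-0.04,-0.01],[-1,0,2],0],[[0,-0.03,0],[-1,-1,3],0],[[0,-0.04,-0.01],[0,0,2],0],[[0,-0.03,-0.01],[-1,-1,3],0]]
```

View pics/w5.png

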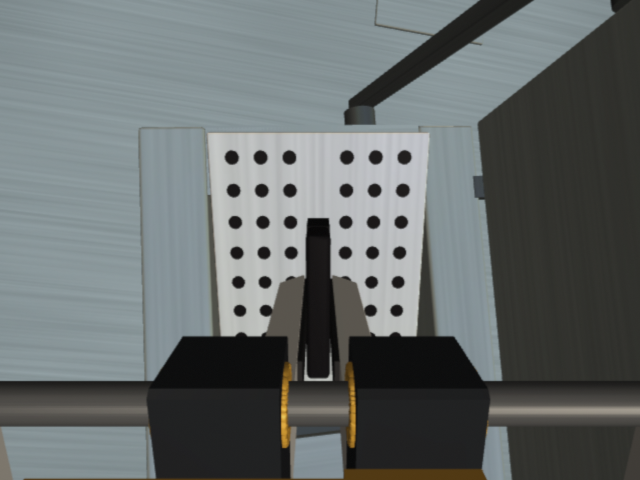

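The plate's tilted end is inside the opening with no contact. The well corner is at (139,128) against a predicted (136,125), so I shift the well estimate by about 1 mm and continue.

```bash
sed -i 's/^WELL=.*/WELL=[.609,.1063,.1654]/' h.py; python3 - <<'E'
from ins import *
from cell import arm
p,r=cur(arm)
t=[tcp(w) for w in WPS]
p,r=plan(p,r,[(*t[3],5,0),(*t[4],5,0)])
E
```

```text
[[[0,0,0],[-5,1,-1],0],[[0,0,0],[-6,0,-1],0],[[0,0,0],[-5,1,-1],0],[[0,0,0],[-6,0,-1],0],[[0,0,0],[-5,1,-1],0],[[0,-0.03,-0.01],[-1,0,2],0],[[0,-0.03,0],[0,-1,2],0],[[0,-0.03,-0.01],[-1,0,2],0],[[0,-0.03,0],[-1,0,2],0],[[0,-0.02,-0.01],[0,-1,2],0]]
```

>>> move_arm(commands=[[[0, 0, 0], [-5, 1, -1], 0], [[0, 0, 0], [-6, 0, -1], 0], [[0, 0, 0], [-5, 1, -1], 0], [[0, 0, 0], [-6, 0, -1], 0], [[0, 0, 0], [-5, 1, -1], 0], [[0, 0, 0], [0, 0, 0], 0]])

```text
t: 21.2
tcp_pos: [0.6284, 0.1028, 0.1031]
orientation: [0.184, -2.771, -0.187]
wrist_force: [0.0, 0.0, -3.3]
opening: 0.0095
finger_force: 50.0
```

>>> move_arm(commands=[[[0, -0.03, -0.01], [-1, 0, 2], 0], [[0, -0.03, 0], [0, -1, 2], 0], [[0, -0.03, -0.01], [-1, 0, 2], 0], [[0, -0.03, 0], [-1, 0, 2], 0], [[0, -0.02, -0.01], [0, -1, 2], 0], [[0, 0, 0], [0, 0, 0], 0]])

```text
t: 21.95
tcp_pos: [0.6277, 0.1022, 0.0925]
orientation: [0.221, -2.909, -0.215]
wrist_force: [0.2, -0.4, -3.3]
opening: 0.0099
finger_force: 50.0
```

```bash
python3 - <<'E'
from ins import *
from cell import arm
p,r=cur(arm);t=[tcp(w) for w in WPS]
print(p,t[4][0],(r.inv()*t[4][1]).as_rotvec().round(3))
p,r=plan(p,r,[(*t[5],4,0),(*t[6],4,0),(*t[7],3,0)])
E
```

```text
[0.62768527 0.10223928 0.09247144] [0.62793232 0.10275276 0.09261593] [ 0.004 -0.005  0.002]
[[[0,-0.03,0],[0,0,2],0],[[0,-0.02,-0.01],[0,0,2],0],[[0,-0.03,0],[0,-1,2],0],[[0,-0.02,0],[0,0,2],0],[[0,-0.02,0],[0,0,1],0],[[0,-0.01,-0.01],[0,0,1],0],[[0,-0.02,0],[0,0,1],0],[[0,-0.01,0],[0,0,1],0],[[0,-0.01,0],[0,0,1],0],[[0,-0.02,-0.01],[1,-1,1],0],[[0,-0.01,0],[0,0,1],0]]
```

>>> move_arm(commands=[[[0, -0.03, 0], [0, 0, 2], 0], [[0, -0.02, -0.01], [0, 0, 2], 0], [[0, -0.03, 0], [0, -1, 2], 0], [[0, -0.02, 0], [0, 0, 2], 0], [[0, 0, 0], [0, 0, 0], 0]])

```text
t: 22.58
tcp_pos: [0.6263, 0.1024, 0.0845]
orientation: [0.231, -3.007, -0.235]
wrist_force: [-0.4, -0.1, -3.3]
opening: 0.0092
finger_force: 50.0
```

```bash
python3 - <<'E'
from ins import *
from cell import arm
import cv2
c,f,s=wrist(arm);cv2.imwrite("pics/w6.png",f[60:320,100:500,::-1].repeat(2,0).repeat(2,1)[:520,:800])
for X in((-.06,.056,.09),(-.06,-.056,.09),(-.06,-.056,.086),(-.095,-.088,.09)):print('well',X,proj(c,Wp(X)).round(1))
E
```

```text
well (-0.06, 0.056, 0.09) [453.2 121.8]
well (-0.06, -0.056, 0.09) [191.6 122.3]
well (-0.06, -0.056, 0.086) [192.9 123.4]
well (-0.095, -0.088, 0.09) [97.1 26.2]
```

View pics/w6.png

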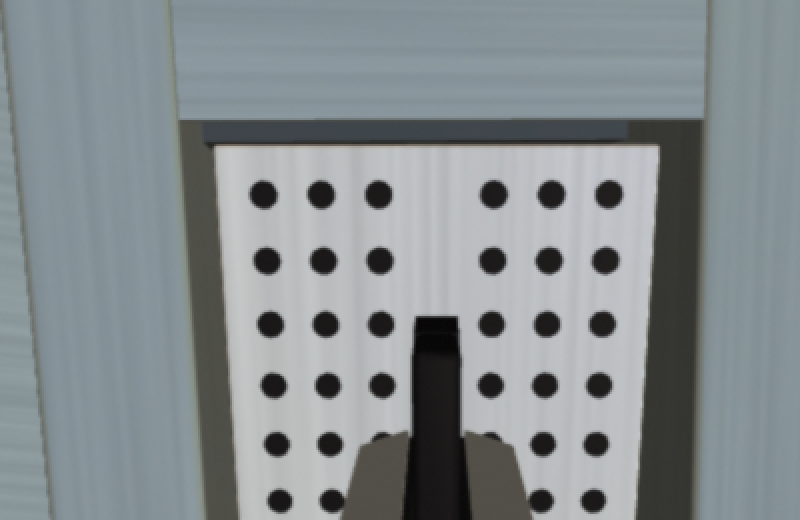

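The plate's near edge (full-frame row 132) is 12 px, about 5 mm, inside the lip edge (row 120, predicted 122). It's clear to go down.

```bash
python3 - <<'E'
from ins import *
from cell import arm
p,r=cur(arm);t=[tcp(w) for w in WPS]
p,r=plan(p,r,[(*t[6],4,0),(*t[7],3,0)])
E
```

```text
[[[0,-0.02,0],[0,0,1],0],[[0,-0.01,-0.01],[0,0,1],0],[[0,-0.02,0],[1,0,1],0],[[0,-0.01,0],[0,0,1],0],[[0,-0.01,0],[0,0,1],0],[[0,-0.02,-0.01],[0,-1,1],0],[[0,-0.01,0],[0,0,2],0]]
```

>>> move_arm(commands=[[[0, -0.02, 0], [0, 0, 1], 0], [[0, -0.01, -0.01], [0, 0, 1], 0], [[0, -0.02, 0], [1, 0, 1], 0], [[0, -0.01, 0], [0, 0, 1], 0], [[0, -0.01, 0], [0, 0, 1], 0], [[0, -0.02, -0.01], [0, -1, 1], 0], [[0, -0.01, 0], [0, 0, 2], 0], [[0, 0, 0], [0, 0, 0], 0]])

```text
t: 23.62
tcp_pos: [0.625, 0.1025, 0.0764]
orientation: [0.257, -3.105, -0.255]
wrist_force: [-0.1, -0.3, -2.6]
opening: 0.0096
finger_force: 50.0
```

```bash
python3 - <<'E'
from ins import *
from cell import arm
p,r=cur(arm);t=[tcp(w) for w in WPS]
print(p,t[7][0],(r.inv()*t[7][1]).as_rotvec().round(3))
p,r=plan(p,r,[(*t[8],4,0),(*t[9],3,0)])
E
```

```text
[0.62499134 0.10250212 0.07641766] [0.62488459 0.10224402 0.07712993] [ 0.004 -0.002 -0.001]
[[[0,0,0],[3,0,0],0],[[0,0,0],[4,0,0],0],[[0,0,0],[3,0,-1],0],[[0,0,0],[4,0,0],0],[[0,0,0],[0,0,2],0],[[0,0,0],[0,-1,1],0],[[0,0,0],[0,0,2],0]]
```

>>> move_arm(commands=[[[0, 0, 0], [3, 0, 0], 0], [[0, 0, 0], [4, 0, 0], 0], [[0, 0, 0], [3, 0, -1], 0], [[0, 0, 0], [4, 0, 0], 0], [[0, 0, 0], [0, 0, 2], 0], [[0, 0, 0], [0, -1, 1], 0], [[0, 0, 0], [0, 0, 2], 0], [[0, 0, 0], [0, 0, 0], 0]])

```text
t: 24.62
tcp_pos: [0.6115, 0.0999, 0.0723]
orientation: [0.257, -3.105, -0.255]
wrist_force: [0.1, -0.6, -3.0]
opening: 0.0095
finger_force: 50.0
```

>>> move_arm(commands=[[[0, 0, 0], [0, 0, 2], 0], [[0, 0, 0], [0, 0, 0], 0], [[0, 0, 0], [0, 0, 0], 12], [[0, 0, 0], [0, 0, 0], 16], [[0, 0, 0], [0, 0, 0], 24], [[0, 0, 0], [0, 0, 0], 36], [[0, 0, 0], [0, 0, 0], 36], [[0, 0, 0], [0, 0, 0], 36]])

```text
t: 25.62
tcp_pos: [0.6115, 0.1002, 0.0707]
orientation: [0.257, -3.105, -0.255]
wrist_force: [0.2, -0.0, -0.7]
opening: 0.0362
finger_force: 0.0
```

>>> move_arm(commands=[[[0, 0, 0], [0, 0, -15], 36], [[0, 0, 0], [0, 0, -20], 36], [[0, 0, 0], [0, 0, -30], 36], [[0, 0, 0], [0, 0, -30], 36], [[0, 0, 0], [0, 0, -20], 36], [[0, 0, 0], [0, 0, 0], 36]])

```text
t: 26.38
tcp_pos: [0.6161, 0.0813, 0.1867]
orientation: [0.257, -3.11, -0.254]
wrist_force: [0.3, 0.1, -0.6]
opening: 0.0358
finger_force: 0.0
```

```bash
python3 - <<'E'
from ins import *
from cell import arm
import cv2
c,f,s=wrist(arm);print(s['t'],s['tcp_pos'],s['wrist_force'])
for X in((-.06,.056,.09),(-.06,-.056,.09),(.06,-.056,.09),(.06,.056,.09)):print('well',proj(c,Wp(X)).round(1))
for X in((-.032,0,.084),(.032,0,.084)):print('handle',proj(c,Wp(X)).round(1))
for X in((-.06,-.05,.05),(-.06,.05,.05),(.06,-.05,.05),(.06,.05,.05)):print('plate',proj(c,Wp(X)).round(1))
t=arm.camera("top")["frame"][:,:,::-1]
o=np.zeros((600,800,3),np.uint8);o[:480,:640]=f[:,:,::-1]
o[360:600,500:800]=cv2.resize(t[140:260,180:330],None,fx=2,fy=2,interpolation=cv2.INTER_CUBIC)
cv2.imwrite("pics/w7.png",o)
E
```

```text
26.375 [0.61613839 0.08130984 0.18669521] [ 0.29480265  0.06642658 -0.57103961]
well [412.6 144.5]
well [243.8 145.7]
well [251.6 319.8]
well [403.2 308.9]
handle [328.9 186.7]
handle [328.3 275. ]
plate [252.6 143.2]
plate [385.2 142.3]
plate [258.6 297.1]
plate [379.2 289.4]
```

View pics/w7.png

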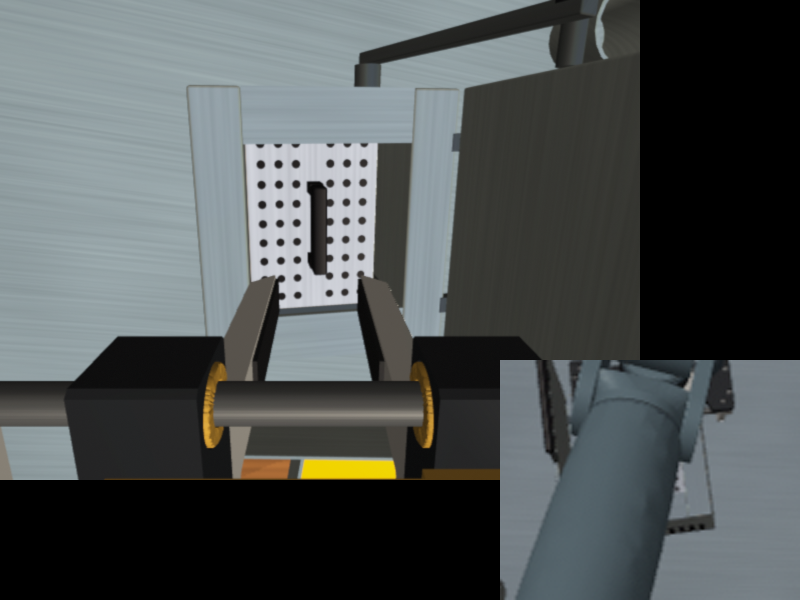

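The wrist view shows the plate under both lips. The handle is at column 319 against a predicted 328, so y is about -5 mm, and rows 186–274 match x ≈ 0. I'll check flatness with PnP on the hole grid, taking the hole layout from the earlier picture on the counter.

```bash
python3 - <<'E'
from ins import *
from cell import arm
import cv2
def holes(img,x0,x1,y0,y1):
    g=cv2.cvtColor(img,cv2.COLOR_BGR2GRAY)[y0:y1,x0:x1]
    n,l,st,ce=cv2.connectedComponentsWithStats((g<110).astype(np.uint8))
    ok=[i for i in range(1,n) if 25<st[i,4]<130 and .7<st[i,2]/st[i,3]<1.4]
    return np.array([ce[i]+[x0,y0] for i in ok])
c,f,s=wrist(arm)
A=holes(cv2.imread("pics/w3.png"),240,380,140,270)
B=holes(np.ascontiguousarray(f[:,:,::-1]),247,376,146,275)
mount=None
# camera of w3
cm=arm.camera("wrist");T=np.eye(4);T[:3,:3]=Ro.from_rotvec([.48586236,-3.10006821,-.00911642]).as_matrix();T[:3,3]=[.42922428,-.30937097,.12443003]
M=T@cm['mount'];c3=dict(K=cm['mtx'],R=M[:3,:3].T,t=-M[:3,:3].T@M[:3,3])
q=np.array([back(c3,u,.004) for u in A]);P=[.4339,-.311,.315]
d=q[:,:2]-P[:2];cs,sn=np.cos(P[2]),np.sin(P[2]);L=np.c_[d@[cs,sn],d@[-sn,cs]]*1000
print(len(A),len(B));print(L[np.lexsort((L[:,1].round(-1),L[:,0].round(-1)))].round(1)[:18].tolist())
print(B[np.argsort(B[:,1])].round(1)[:18].tolist())
E
```

```text
36 32
[[-60.5, -40.3], [-60.6, -27.2], [-60.6, -14.2], [-60.6, 11.7], [-60.9, 24.9], [-60.9, 37.9], [-45.4, -40.2], [-45.5, -27.1], [-45.6, -14.1], [-45.7, 11.9], [-45.7, 24.9], [-45.8, 37.9], [-30.4, -40.2], [-30.5, -27.2], [-30.5, -14.1], [-30.7, 12.1], [-30.7, 25.1], [-30.8, 38.1]]
[[363.0, 166.5], [346.3, 166.7], [329.1, 167.0], [294.6, 167.5], [277.2, 167.7], [259.3, 168.2], [362.2, 186.1], [346.0, 186.5], [329.0, 187.0], [295.0, 187.8], [277.8, 188.3], [260.2, 188.6], [362.0, 205.5], [345.8, 206.0], [295.3, 207.6], [278.1, 208.2], [260.6, 208.6], [361.4, 224.2]]
```

```bash
python3 - <<'E'
from ins import *
from cell import arm
import cv2
from scipy.optimize import least_squares
def holes(img,x0,x1,y0,y1):
    g=cv2.cvtColor(img,cv2.COLOR_BGR2GRAY)[y0:y1,x0:x1]
    n,l,st,ce=cv2.connectedComponentsWithStats((g<110).astype(np.uint8))
    return np.array([ce[i]+[x0,y0] for i in range(1,n) if 25<st[i,4]<130 and .7<st[i,2]/st[i,3]<1.4])
c,f,s=wrist(arm)
B=holes(np.ascontiguousarray(f[:,:,::-1]),247,376,155,275)
grid=np.array([(x,y,.004) for x in np.arange(-4,5)*.015 for y in(-.039,-.026,-.013,.013,.026,.039)])
def uv(p): 
    X=Ro.from_euler('ZYX',[p[3]+WELL[2],p[4],p[5]]).apply(grid)+Wp(p[:3]);q=(X@c['R'].T+c['t'])@c['K'].T;return q[:,:2]/q[:,2:]
for x0 in(-.012,.003):
  p=np.array([x0,-.004,.046,0,0,0])
  for _ in range(6):
    j=np.linalg.norm(uv(p)[None]-B[:,None],axis=2).argmin(1)
    r=least_squares(lambda q:(uv(q)[j]-B).ravel(),p,loss='soft_l1');p=r.x
  print(len(B),p.round(4),'rms',np.sqrt(np.mean((uv(p)[j]-B)**2)).round(2))
E
```

```text
32 [-0.0148 -0.006   0.0464  0.0009 -0.0008  0.0032] rms 0.09
32 [ 0.0002 -0.006   0.0464  0.0009 -0.0008  0.0032] rms 0.09
```

```bash
python3 -c "
from cell import arm
print(arm.finish_job())"
```

```text
the job is handed in; nothing more can be done
None
```

I raised the lid, propped it with the stay, laid the drain plate flat on both ledges (about 0 mm off in x and -6 mm in y, tilt under 0.01 rad by camera) and handed the job in; no verdict came back.

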